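# Lay out a sensor service kit on the mat

## Robot

A 6-joint arm with a two-finger parallel gripper is mounted at the origin on a cart in front of the work surface, level with it; the furniture and walls round the work are solid. World frame = base frame: x ahead of the robot, y to its left, z up, the work surface at z = 0. Lengths are in m, angles in rad, forces in N, time in s.
With the tool pointing down it reaches from about 0.25 to 0.8 m from the base axis. Payload 8.5 kg.
Tool frame: the origin (TCP) lies midway between the tips of the shut fingers; the grasp point (between the pads) lies 19 mm behind it; z points along the fingers, y is the line along which they close (so a half turn about z gives the same grasp; the last joint's range is limited). The gripper opens to 85 mm and grips with 20 to 120 N. Pads are 22 mm wide; open, the fingers measure 114 mm over their backs; the gripper's body (76 mm by 85 mm) begins 54 mm behind the grasp point. The pads swing forward as they close: fully open they stand 13 mm farther back than shut.
Start: joints at [1.104, 0.238, -0.013, 1.319, 0, 1.571], TCP at [0.236, 0.469, 0.231] pointing down, gripper open.
Joint ranges: [-2.66, 2.66], [-1.03, 1.9], [-1.14, 1.46], [-1.82, 2.27], [-1.45, 1.34], [-3.14, 3.14]. Speed limits (rad/s): [2.22, 2.22, 2.79, 3.14, 3.14, 3.14].

## Interface

Orientations are given as a unit quaternion [x, y, z, w].
In Python, from station import manip gives the robot as it stands. The module is installed in compiled form; this text tells all that it offers.
- The arm moves only by the tool move_arm, never from a script. Its argument "motion" is a list of rows, each a list of 7 numbers: the closure, from 0 (fully open) to 1 (shut), then the shift along the tool's x, y, z normalised to -1 to 1, where 1 is 300 mm, then the turn, a rotation vector about the tool's x, y, z normalised to -1 to 1, where 1 is 180 degrees. In form: [[grip, dx, dy, dz, ax, ay, az], ...]. A call has 1 to 12 rows; each row shifts and turns the commanded pose from where the row before left it, along the tool's axes as they then stand; what a row does not reach is not made up. A row lasts 1/10 s, in which the tool goes at most 50 mm and 8.59 degrees, less where a joint would pass 70% of its speed; a pose out of reach is approached as far as the arm can. A call with a number of a shift or a turn outside -1 to 1 is refused whole. A call with a gripper value outside its range is refused whole. The fingers move at their own pace and stop on an object; the grip force is fixed at half the most. Time passes only in rows, so rows that do not move let the fingers close. It gives the time, the measured TCP pose, the force, the opening and the grip force at its end, in the units of the state.
- manip.sense(): the state, without advancing time (a new reading comes with each control period).
- manip.snapshot(name): name is "side" or "top" or "wrist"; returns the picture (400x640x3 uint8, blue, green, red); there is no depth.
- manip.get_calibration(name): a dict with "vertical_fov" (degrees; the focal length in pixels is half the picture's height over the tangent of half this angle, whatever the lens; pixels are square), "cx", "cy" (the principal point, pixels), "world_to_cam" (4x4, takes a point from world to camera coordinates); the wrist camera has in their place "tool_from_camera" (4x4, takes a point from camera to tool coordinates, whose origin is the TCP and whose axes are the flange's). Camera axes: x right, y down, z forward; pixel columns grow to the right and rows downward; lengths in m; the calibration is good to about 2 mm. The wrist camera is an equidistant fisheye: a pixel r from the principal point sees the ray r / f radians off the axis. A picture is of the moment at which its call begins: read the wrist's pose just before it. get_calibration takes no time and is no camera call.
- manip.job_done(): hands the job in; it is judged then, once.
The state is a dict: "clock": time; "joints": joint angles; "dq": joint speeds; "joint_efforts": joint torques, N m; "ee_pos": TCP position; "eef_rot": TCP orientation; "contact_force": force on the tool from outside, world axes, zero at the start; "ft_torque": the same for the moment, N m; "finger_gap": finger opening in m; "grip_force": force on a finger pad.
Only numpy, scipy, OpenCV 4.12 (cv2) and the standard library are available. Lean on these libraries where they do the work, as an engineer would, in place of code of your own. Each camera call takes 0.05 s, during which the arm holds its last target. There are 200 camera calls.

## Task

Lay out the service kit on the black mat: close each of the two open housings there with its own matching cover, pressed fully home and flush, and then lay the small flat carton on top of the closed long housing, centred and lengthwise. Stand the solder reel midway between the two housings and the flux jar straight behind the reel, towards the far edge of the mat and square to the row of housings, with a gap of about 20 mm between reel and jar. Leave the copper-wire spool and the big carton where they are.

Things in the scene. Friction and masses are not known exactly. Their poses are not given: they have to be found in the camera images.
- mat_mid (a point): Point on top of the fixed black rubber mat (146 x 410 x 3 mm, two small metal studs in its far corners), 3 mm above the desk, 39 mm in front of the mat's centre and midway between the two housings: both stand 135 mm from it, one along +y, one along -y; which is left and which is right varies. Its x axis points across the mat from the near long edge to the far one (away from the robot: 'behind'), its y axis to the left along the row of housings.
- base_long: Open aluminium lower half of the long housing, fixed on the mat: 54 mm (x) x 100 mm (y) x 22 mm high, with a rounded rib inset on its top face that rises 5 mm above it (to 27 mm) and fits 1.5 mm clear all round inside its own cover. Black cable gland on its far (+x) side, 14 mm out and under 19 mm high. Turned up to 0.15 rad against the mat. Origin: centre of its underside, which is on the mat's top, 3 mm over the desk.
- base_short: Open aluminium lower half of the short housing, fixed on the mat: as base_long but 54 mm (x) x 70 mm (y). Origin: centre of its underside.
- cover_long_c (a point): Loose aluminium cover of the long housing, open side down: 54 mm (x) x 100 mm (y) x 20 mm high, walls 3 mm, hollow 15 mm deep, about 0.11 kg. Fits base_long alone, either way round; seated, its lower edge rests on the base's 22 mm high top face and its sides are flush, its top 45 mm above the desk. Origin of this point: its centre, half-way up. x and y are its own level axes, z up.
- cover_short_c (a point): Loose aluminium cover of the short housing: as the long one but 54 mm (x) x 70 mm (y) x 20 mm high, about 0.08 kg. Fits base_short. Origin of this point: its centre, half-way up. x and y are its own level axes, z up.
- reel_c (a point): Solder reel: white reel with black flanges standing on one flange, 58 mm diameter, 46 mm high, about 0.2 kg. Origin of this point: its centre, half-way up. x and y are its own level axes, z up.
- jar_c (a point): Flux jar: round dark jar with a grey closed lid, 44 mm diameter, 36 mm high, 0.07 kg. Origin of this point: its centre, half-way up. x and y are its own level axes, z up.
- box_c (a point): Small flat carton with orange top, 42 mm (x) x 60 mm (y, its length) x 18 mm high, 0.05 kg. Origin of this point: its centre, half-way up. x and y are its own level axes, z up.
- copper_c (a point): Copper-wire spool with pale flanges, 47 mm diameter, 42 mm high; stays where it is. Origin of this point: its centre, half-way up. x and y are its own level axes, z up.
- big_box_c (a point): Big black-topped carton, 50 mm (x) x 92 mm (y) x 26 mm high; stays where it is. Origin of this point: its centre, half-way up. x and y are its own level axes, z up.
Not all that is in view belongs to the job. What is shaped like the part that bears reel_c but red or turquoise is not meant.

How it is judged:
At the end, for the whole second after the job is handed in: Each cover seated level on its own base (5 mm, 0.12 rad); reel upright on the mat within 15 mm of midway; jar upright behind it, within 15 mm of the mat's cross line, centres 59-86 mm apart; small carton flat on the long cover, within 12 mm across, 15 mm along, 0.3 rad (x of cover_long_c in the frame of base_long between -0.005 and 0.005 m and y of cover_long_c in the frame of base_long between -0.005 and 0.005 m and z of cover_long_c in the frame of base_long between 0.029 and 0.0345 m and angle between the x axis of cover_long_c and the x axis of base_long, either way round below 0.12 rad and angle between each of cover_long_c, cover_short_c's own z axis and vertical below 0.06 rad and x of cover_short_c in the frame of base_short between -0.005 and 0.005 m and y of cover_short_c in the frame of base_short between -0.005 and 0.005 m and z of cover_short_c in the frame of base_short between 0.029 and 0.0345 m and angle between the x axis of cover_short_c and the x axis of base_short, either way round below 0.12 rad and horizontal distance between reel_c and mat_mid below 0.015 m and z of reel_c in the frame of mat_mid between 0.019 and 0.027 m and angle between each of reel_c, jar_c, box_c's own z axis and vertical below 0.1 rad and y of jar_c in the frame of mat_mid between -0.015 and 0.015 m and x of jar_c in the frame of mat_mid above 0.045 m and horizontal distance between jar_c and reel_c between 0.059 and 0.086 m and z of jar_c in the frame of mat_mid between 0.014 and 0.022 m and x of box_c in the frame of cover_long_c between -0.012 and 0.012 m and y of box_c in the frame of cover_long_c between -0.015 and 0.015 m and z of box_c in the frame of cover_long_c between 0.016 and 0.023 m and angle between the y axis of box_c and the y axis of cover_long_c, either way round below 0.3 rad); the robot touches nothing.
It fails at once if the copper-wire spool is moved more than 20 mm (distance of copper_c from where it was at the start of the episode above 0.02 m).
It fails at once if the big carton is moved more than 20 mm (distance of big_box_c from where it was at the start of the episode above 0.02 m).
It also fails if it takes over 102 s, if anything falls off the work surface, if the arm or the gripper's body presses on something with over 40 N, if the wrist force passes 120 N, or if a joint passes its speed limit or range.

## Working session

There is one attempt and no reset: what is moved stays moved. The work goes in short steps, Python scripts to look and compute and a tool call to move; the robot and the scene stay as the last step left them, time stands still between calls to the robot, and variables do not carry over. Pictures are saved under pics/ and viewed, at most 14 in all, crops included, and the job is handed in when it is done.

Besides the shell and the picture viewer there is one more tool, called as a command line: name --pt "numbers of a row" for each row, then --argument value for the rest. move_arm: Moves the arm, as the interface text tells. Scaled input: -1 to 1 covers 300 mm each way for a shift and 180 degrees each way for a turn. Its arguments: {"type":"object","properties":{"motion":{"type":"array","items":{"type":"array","items":{"type":"number"}}}},"required":["motion"]}

```bash
mkdir -p pics; ls; python3 - <<'E'
from station import manip
import cv2,numpy as np
s=manip.sense();print(s)
for n in("top","side","wrist"):
    c=manip.get_calibration(n);print(n,{k:np.round(v,4).tolist() for k,v in c.items()})
    cv2.imwrite(f"pics/{n}0.png",manip.snapshot(n))
E
```

```text
pics
{'clock': 0.0, 'joints': array([ 1.10401602e+00,  2.38767815e-01, -1.42319376e-02,  1.31920744e+00,
       -5.04617304e-06,  1.57084030e+00]), 'dq': array([ 0.00113202,  0.00083637, -0.00063023,  0.00082577, -0.00151584,
       -0.00086603]), 'joint_efforts': array([-4.03448503e-03, -5.38782477e+01,  3.46441054e+01,  1.78002164e-02,
        1.04509481e-04, -2.72374081e-05]), 'ee_pos': array([0.23607475, 0.46847131, 0.23069312]), 'eef_rot': array([ 2.31298415e-01,  9.72882596e-01, -6.86895114e-04, -1.60680897e-04]), 'contact_force': array([ 0.62572448,  0.79142555, -0.06712612]), 'ft_torque': array([ 0.00236734,  0.0014139 , -0.0114325 ]), 'grip_force': 0.0, 'finger_gap': 0.08541308428276231}
top {'vertical_fov': 46.0948, 'cx': 323.4386, 'cy': 201.0012, 'world_to_cam': [[-0.008, -1.0, 0.0054, 0.0138], [-0.9983, 0.0076, -0.0585, 0.6257], [0.0585, -0.0058, -0.9983, 1.3316], [0.0, 0.0, 0.0, 1.0]]}
side {'vertical_fov': 49.2999, 'cx': 322.1426, 'cy': 197.9285, 'world_to_cam': [[-0.9998, 0.0209, -0.0033, 0.6267], [0.016, 0.6437, -0.7651, 0.0315], [-0.0139, -0.765, -0.6439, 1.0604], [0.0, 0.0, 0.0, 1.0]]}
wrist {'vertical_fov': 65.7065, 'cx': 317.7197, 'cy': 199.9697, 'tool_from_camera': [[-0.001, -0.9471, -0.3208, 0.0833], [1.0, -0.0007, -0.0011, 0.0006], [0.0008, -0.3208, 0.9471, -0.1424], [0.0, 0.0, 0.0, 1.0]]}
```

View pics/top0.png

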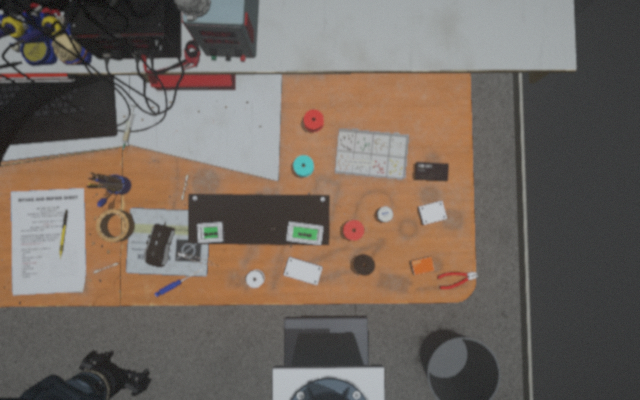

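View pics/side0.png

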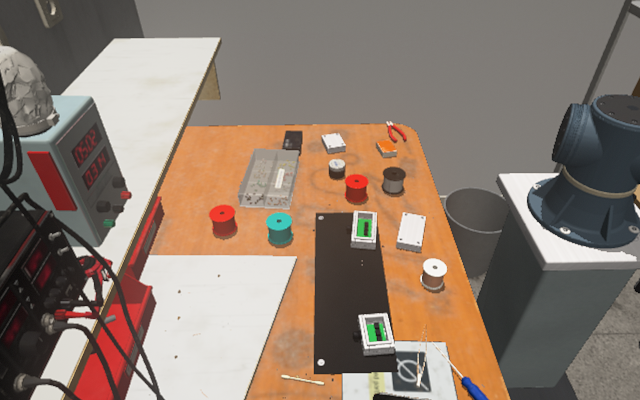

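The mat spans (190-328, 195-243) in the top view, with housings at (209,232) and (304,233). The spools and jar candidates need an enlarged crop.

```bash
python3 - <<'E'
import cv2,numpy as np
t=cv2.imread('pics/top0.png')[185:295,185:465]
s=cv2.imread('pics/side0.png')
cv2.imwrite('pics/c1.png',cv2.resize(t,(798,314),interpolation=cv2.INTER_CUBIC))
cv2.imwrite('pics/c2.png',cv2.resize(s[115:295,300:460],None,fx=3.3,fy=3.3,interpolation=cv2.INTER_CUBIC))
E
```

```text
(no output)
```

View pics/c2.png

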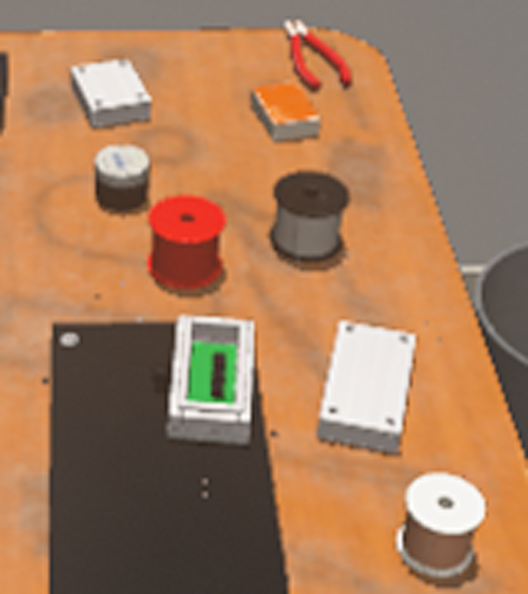

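View pics/c1.png

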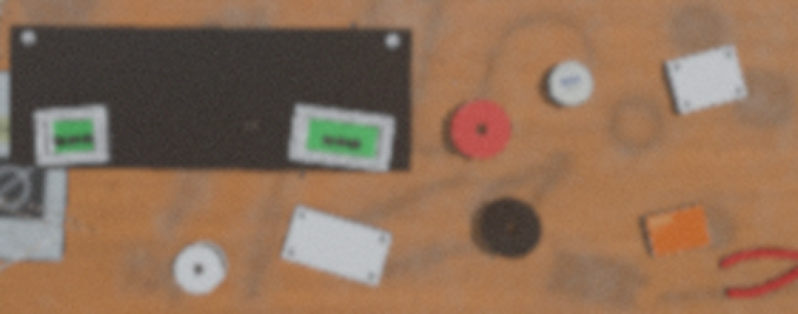

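Candidates in top-view crop pixels, matched to the side view:
- **Reel:** the black-flanged one at crop (508,228), full picture (363,264). The red one at (353,230) and the turquoise one at (303,166) are decoys.
- **Copper spool:** the white-flanged one at (255,279).
- **Jar:** (385,214).
- **Covers:** long at (303,270), short at (432,213).
- **Small carton:** orange top at (423,265).
- **Bases:** long on the right at (304,233), short on the left at (209,232).

```bash
cat > h.py <<'E'
import numpy as np,cv2
from station import manip
from scipy.spatial.transform import Rotation as R
def top(px,z):
    c=manip.get_calibration("top");f=200/np.tan(np.radians(c["vertical_fov"]/2));W=c["world_to_cam"]
    px=np.atleast_2d(px).astype(float);d=np.c_[(px[:,0]-c["cx"])/f,(px[:,1]-c["cy"])/f,np.ones(len(px))]@W[:3,:3]
    o=-W[:3,:3].T@W[:3,3];return o+d*((z-o[2])/d[:,2])[:,None]
def wray(px,s):
    c=manip.get_calibration("wrist");f=200/np.tan(np.radians(c["vertical_fov"]/2))
    p=np.atleast_2d(px).astype(float)-[c["cx"],c["cy"]];r=np.hypot(*p.T)+1e-9;t=r/f
    d=np.c_[p/r[:,None]*np.sin(t)[:,None],np.cos(t)]
    T=c["tool_from_camera"];Q=R.from_quat(s["eef_rot"]).as_matrix()
    return s["ee_pos"]+Q@T[:3,3], d@T[:3,:3].T@Q.T
def wrist(px,z,s):
    o,d=wray(px,s);return o+d*((z-o[2])/d[:,2])[:,None]
def rect(P):
    P=np.asarray(P)[:,:2];e=P-np.roll(P,-1,0);l=np.hypot(*e.T)
    i=0 if l[0]+l[2]>l[1]+l[3] else 1
    d=e[i]-e[i+2];return P.mean(0).round(4),round(float(np.degrees(np.arctan2(d[1],d[0]))%180),1),l.round(3)
def snap(n,name):
    s=manip.sense();im=manip.snapshot(n);cv2.imwrite(f"pics/{name}.png",im);return s,im
E
python3 - <<'E'
from h import *
C=lambda L:185+np.array(L)/2.85
for n,L,z in [("bl",[(296,103),(395,117),(389,171),(289,158)],.025),("bs",[(35,110),(106,104),(109,161),(38,166)],.025),("cl",[(299,205),(391,236),(377,285),(283,254)],.02),("cs",[(666,60),(734,46),(748,99),(679,114)],.02),("box",[(643,215),(705,205),(711,246),(651,256)],.018)]:
    print(n,*rect(top(C(L),z)))
for n,p,z in [("reel",(508,228),.046),("jar",(570,83),.036),("copper",(199,269),.042),("red",(481,129),.046),("stud",(28,38),.004),("stud",(392,40),.004)]:print(n,top(C(p),z).round(4))
E
```

```text
bl [0.5342 0.0619] 81.8 [0.1   0.054 0.101 0.055]
bs [0.5384 0.3314] 94.0 [0.071 0.057 0.071 0.056]
cl [0.427  0.0674] 71.2 [0.097 0.05  0.099 0.051]
cs [ 0.5889 -0.3049] 101.5 [0.07  0.055 0.071 0.056]
box [ 0.4383 -0.2728] 98.7 [0.063 0.041 0.061 0.041]
reel [[ 0.4444 -0.1006  0.046 ]]
jar [[ 0.5862 -0.165   0.036 ]]
copper [[0.4067 0.2023 0.042 ]]
red [[ 0.5414 -0.0753  0.046 ]]
stud [[0.6373 0.3816 0.004 ]]
stud [[0.6324 0.0114 0.004 ]]
```

```bash
cat >> h.py <<'E'
def plan(legs,s=None):
    "legs: (xyz, psi_deg, n, grip); psi = heading of tool y, tool z down"
    s=s or manip.sense();p=np.array(s["ee_pos"]);q=R.from_quat(s["eef_rot"]);out=[]
    for x,psi,n,g in legs:
        a=np.radians(psi);Q=R.from_matrix(np.c_[[-np.sin(a),np.cos(a),0],[np.cos(a),np.sin(a),0],[0,0,-1]])
        w=(q.inv()*Q).as_rotvec()
        for i in range(n):
            d=q.inv().apply((np.array(x)-p)/(n-i))
            r=np.round(np.r_[g,d/.3,w/n/np.pi],3);out.append(r.tolist())
            p=p+q.apply(r[1:4]*.3);q=q*R.from_rotvec(r[4:]*np.pi)
    for i in range(0,len(out),12):print(str(out[i:i+12]).replace(" ",""))
E
python3 -c "
from h import *
plan([((.427,.067,.16),-19,12,0)])"
```

```text
[[0.0,-0.098,-0.076,0.02,-0.0,0.0,0.038],[0.0,-0.106,-0.064,0.02,-0.0,0.0,0.038],[0.0,-0.113,-0.05,0.02,-0.0,0.0,0.038],[0.0,-0.118,-0.037,0.02,-0.0,0.0,0.038],[0.0,-0.121,-0.022,0.02,-0.0,0.0,0.038],[0.0,-0.123,-0.008,0.02,-0.0,0.0,0.038],[0.0,-0.123,0.007,0.02,-0.0,0.0,0.038],[0.0,-0.122,0.022,0.019,-0.0,0.0,0.038],[0.0,-0.118,0.036,0.02,-0.0,0.0,0.038],[0.0,-0.113,0.049,0.019,-0.0,0.0,0.038],[0.0,-0.106,0.063,0.02,-0.0,0.0,0.038],[0.0,-0.098,0.075,0.019,-0.0,0.0,0.038]]
```

move_arm --pt "0 -0.098 -0.076 0.02 0 0 0.038" --pt "0 -0.106 -0.064 0.02 0 0 0.038" --pt "0 -0.113 -0.05 0.02 0 0 0.038" --pt "0 -0.118 -0.037 0.02 0 0 0.038" --pt "0 -0.121 -0.022 0.02 0 0 0.038" --pt "0 -0.123 -0.008 0.02 0 0 0.038" --pt "0 -0.123 0.007 0.02 0 0 0.038" --pt "0 -0.122 0.022 0.019 0 0 0.038" --pt "0 -0.118 0.036 0.02 0 0 0.038" --pt "0 -0.113 0.049 0.019 0 0 0.038" --pt "0 -0.106 0.063 0.02 0 0 0.038" --pt "0 -0.098 0.075 0.019 0 0 0.038"

```text
clock: 1.35
ee_pos: [0.4276, 0.0659, 0.1599]
eef_rot: [0.815, 0.58, -0.0, -0.0]
contact_force: [0.4, 1.4, 0.0]
finger_gap: 0.0855
grip_force: 0.0
```

move_arm --pt "0 0 0 0 0 0 0" --pt "0 0 0 0 0 0 0"

```text
clock: 1.55
ee_pos: [0.4271, 0.0668, 0.1599]
eef_rot: [0.814, 0.581, -0.0, -0.0]
contact_force: [0.1, -0.1, 1.4]
finger_gap: 0.0856
grip_force: 0.0
```

```bash
python3 -c "
from h import *
s,im=snap('wrist','w1');print(s['ee_pos'],s['eef_rot'])"
```

```text
[0.42710989 0.06675782 0.15987635] [ 8.13603481e-01  5.81419868e-01 -4.53919045e-04 -3.27218248e-04]
```

View pics/w1.png

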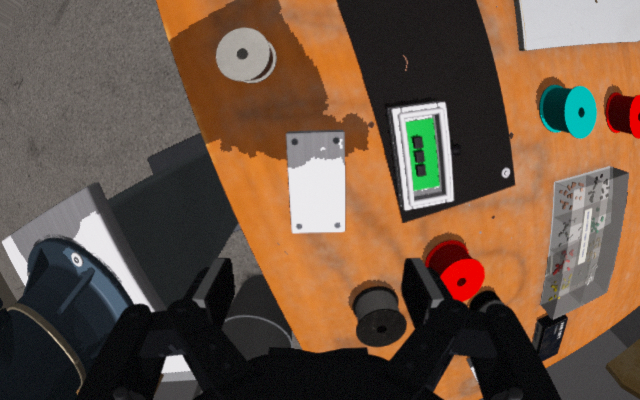

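The long cover's top corners are near (287,134), (343,132), (345,232) and (292,233). The long base's outer face runs roughly (387,107) to (452,204). An enlarged crop will give the corners.

```bash
python3 -c "
import cv2
im=cv2.imread('pics/w1.png')[92:242,275:465]
cv2.imwrite('pics/c3.png',cv2.resize(im,None,fx=4,fy=4,interpolation=cv2.INTER_CUBIC))"
```

```text
(no output)
```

View pics/c3.png

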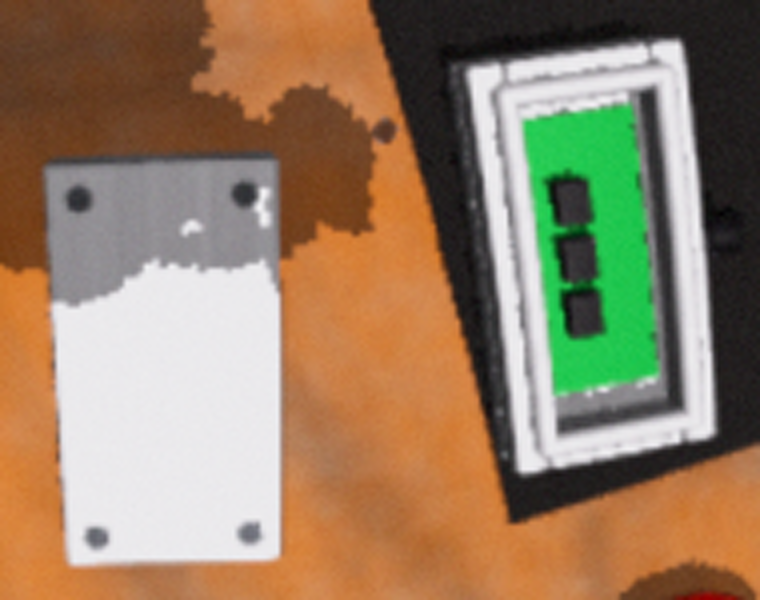

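In this crop the cover's corners are (46,163), (277,156), (279,558) and (69,565). The base's top-face corners are (466,68), (685,40), (716,437) and (518,473).

```bash
python3 -c "
from h import *
s=manip.sense()
C=lambda L:np.array([275,92])+(np.array(L)+.5)/4-.5
print(rect(wrist(C([(46,163),(277,156),(279,558),(69,565)]),.02,s)))
print(rect(wrist(C([(466,68),(685,40),(716,437),(518,473)]),.025,s)))
"
```

```text
(array([0.4262, 0.0712]), 72.8, array([0.053, 0.1  , 0.053, 0.1  ]))
(array([0.533 , 0.0652]), 81.9, array([0.054, 0.099, 0.054, 0.099]))
```

```bash
python3 -c "
from h import *
plan([((.4262,.0712,.04),-17.2,4,0),((.4262,.0712,.003),-17.2,3,0)])"
```

```text
[[0.0,0.003,-0.002,0.1,-0.0,0.0,-0.002],[0.0,0.003,-0.001,0.1,-0.0,0.0,-0.002],[0.0,0.003,-0.002,0.1,-0.0,0.0,-0.002],[0.0,0.002,-0.001,0.1,-0.0,0.0,-0.002],[0.0,0.0,0.0,0.041,-0.0,0.0,-0.0],[0.0,0.0,0.0,0.041,-0.0,0.0,-0.0],[0.0,0.0,0.0,0.042,-0.0,0.0,-0.0]]
```

move_arm --pt "0 0.003 -0.002 0.1 0 0 -0.002" --pt "0 0.003 -0.001 0.1 0 0 -0.002" --pt "0 0.003 -0.002 0.1 0 0 -0.002" --pt "0 0.002 -0.001 0.1 0 0 -0.002" --pt "0 0 0 0.041 0 0 0" --pt "0 0 0 0.041 0 0 0" --pt "0 0 0 0.042 0 0 0" --pt "0 0 0 0 0 0 0" --pt "1 0 0 0 0 0 0" --pt "1 0 0 0 0 0 0" --pt "1 0 0 0 0 0 0" --pt "1 0 0 0 0 0 0"

```text
clock: 2.8
ee_pos: [0.4271, 0.0716, 0.0042]
eef_rot: [0.806, 0.592, 0.001, 0.0]
contact_force: [-1.7, 1.0, 8.9]
finger_gap: 0.0525
grip_force: 62.3
```

move_arm --pt "1 0 0 0 0 0 0" --pt "1 0 0 0 0 0 0" --pt "1 0 0 0 0 0 0"

```text
clock: 3.1
ee_pos: [0.427, 0.0716, 0.0041]
eef_rot: [0.806, 0.592, 0.001, 0.0]
contact_force: [-2.5, 0.8, 8.7]
finger_gap: 0.0527
grip_force: 62.3
```

```bash
python3 -c "
from h import *
plan([((.427,.0716,.07),-17.2,3,1),((.5334,.0655,.06),-8.1,6,1)])"
```

```text
[[1.0,0.0,0.0,-0.073,0.0,-0.0,-0.0],[1.0,0.0,0.0,-0.073,0.0,-0.0,-0.0],[1.0,0.0,0.0,-0.074,0.0,-0.0,-0.0],[1.0,0.014,0.057,0.006,0.0,-0.0,-0.009],[1.0,0.013,0.058,0.006,0.0,-0.0,-0.009],[1.0,0.011,0.058,0.006,0.0,-0.0,-0.009],[1.0,0.01,0.059,0.005,0.0,-0.0,-0.009],[1.0,0.008,0.059,0.006,0.0,-0.0,-0.009],[1.0,0.006,0.059,0.005,0.0,-0.0,-0.009]]
```

move_arm --pt "1 0 0 -0.073 0 0 0" --pt "1 0 0 -0.073 0 0 0" --pt "1 0 0 -0.074 0 0 0" --pt "1 0.014 0.057 0.006 0 0 -0.009" --pt "1 0.013 0.058 0.006 0 0 -0.009" --pt "1 0.011 0.058 0.006 0 0 -0.009" --pt "1 0.01 0.059 0.005 0 0 -0.009" --pt "1 0.008 0.059 0.006 0 0 -0.009" --pt "1 0.006 0.059 0.005 0 0 -0.009" --pt "1 0 0 0 0 0 0" --pt "1 0 0 0 0 0 0"

```text
clock: 4.2
ee_pos: [0.5327, 0.065, 0.0589]
eef_rot: [0.753, 0.658, -0.0, -0.0]
contact_force: [-0.6, 0.1, -0.8]
finger_gap: 0.0525
grip_force: 64.1
```

```bash
python3 -c "
from h import *
s,im=snap('wrist','w2');print(s['ee_pos'],s['eef_rot'],s['finger_gap'])
cv2.imwrite('pics/c4.png',cv2.resize(im[100:300,180:440],None,fx=3,fy=3,interpolation=cv2.INTER_CUBIC))"
```

```text
[0.53272405 0.06497825 0.05888876] [ 7.53032020e-01  6.57983803e-01 -2.52119963e-04 -1.68164560e-04] 0.0525050390537971
```

View pics/c4.png

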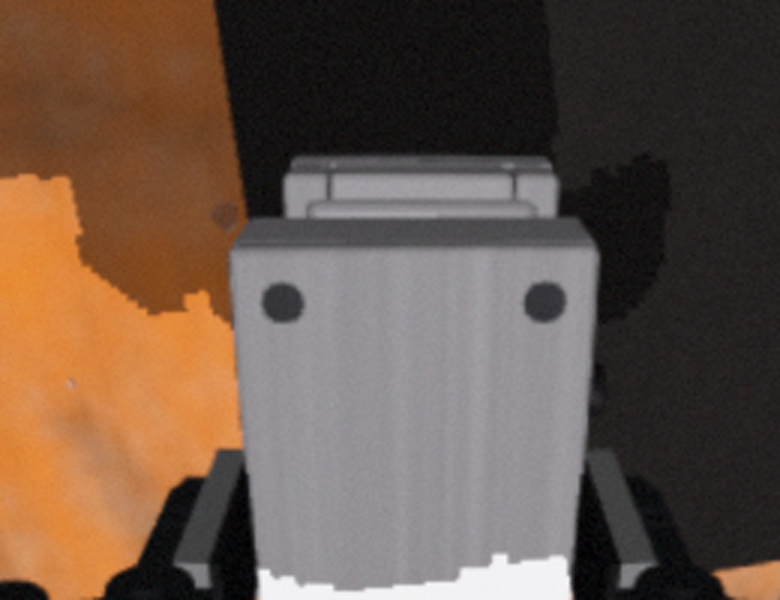

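The held cover's +y top edge runs (232,249) to (598,250), with the base's top-face end below it at (285,174) to (558,174). I'll compare the midpoints.

```bash
python3 -c "
from h import *
s=manip.sense()
C=lambda L:np.array([180,100])+(np.array(L)+.5)/3-.5
a=wrist(C([(232,249),(598,250)]),.0748,s);b=wrist(C([(285,174),(558,174)]),.025,s)
Q=R.from_quat(s['eef_rot'])
for p in(a,b):
  t=Q.inv().apply(p-s['ee_pos']);print((t*1000).round(1), np.degrees(np.arctan2(t[1,0]-t[0,0],t[1,1]-t[0,1])).round(2))
"
```

```text
[[ 48.4 -26.5 -15.9]
 [ 48.3  25.9 -15.9]] -0.19
[[ 49.6 -25.5  33.9]
 [ 49.6  27.4  33.9]] 0.0
```

move_arm --pt "1 0.003 0.003 0.04 0 0 0" --pt "1 0 0 0.02 0 0 0" --pt "1 0 0 0.01 0 0 0" --pt "1 0 0 0.01 0 0 0" --pt "1 0 0 0.01 0 0 0" --pt "1 0 0 0.007 0 0 0" --pt "1 0 0 0 0 0 0"

```text
clock: 4.95
ee_pos: [0.5342, 0.0658, 0.0295]
eef_rot: [0.753, 0.658, -0.0, -0.0]
contact_force: [0.4, 0.3, -2.1]
finger_gap: 0.0527
grip_force: 64.1
```

move_arm --pt "1 0 0 0.005 0 0 0" --pt "1 0 0 0.005 0 0 0" --pt "1 0 0 0 0 0 0"

```text
clock: 5.25
ee_pos: [0.5343, 0.0657, 0.0291]
eef_rot: [0.753, 0.658, 0.001, 0.001]
contact_force: [-8.6, -1.1, 26.7]
finger_gap: 0.0526
grip_force: 67.2
```

move_arm --pt "1 0 0 -0.008 0 0 0" --pt "0 0 0 0 0 0 0" --pt "0 0 0 0 0 0 0" --pt "0 0 0 0 0 0 0" --pt "0 0 0 0 0 0 0" --pt "0 0 0 -0.08 0 0 0" --pt "0 0 0 -0.12 0 0 0" --pt "0 0 0 -0.12 0 0 0" --pt "0 0 0 -0.12 0 0 0"

```text
clock: 6.15
ee_pos: [0.5339, 0.0658, 0.1622]
eef_rot: [0.753, 0.658, -0.0, -0.0]
contact_force: [0.7, -0.4, 0.5]
finger_gap: 0.0853
grip_force: 0.0
```

```bash
python3 -c "
from h import *
print(manip.sense()['finger_gap'])
plan([((.589,-.301,.16),11.5,11,0)])"
```

```text
0.08534030762040078
[[0.0,-0.108,0.031,0.001,-0.0,0.0,-0.01],[0.0,-0.109,0.028,0.001,-0.0,0.0,-0.01],[0.0,-0.11,0.025,0.001,-0.0,0.0,-0.01],[0.0,-0.11,0.021,0.001,-0.0,0.0,-0.01],[0.0,-0.111,0.018,0.0,-0.0,0.0,-0.01],[0.0,-0.111,0.014,0.001,-0.0,0.0,-0.01],[0.0,-0.112,0.011,0.0,-0.0,0.0,-0.01],[0.0,-0.112,0.007,0.001,-0.0,0.0,-0.01],[0.0,-0.112,0.003,0.0,-0.0,0.0,-0.01],[0.0,-0.113,-0.0,0.001,-0.0,0.0,-0.01],[0.0,-0.112,-0.004,0.0,-0.0,0.0,-0.01]]
```

move_arm --pt "0 -0.108 0.031 0.001 0 0 -0.01" --pt "0 -0.109 0.028 0.001 0 0 -0.01" --pt "0 -0.11 0.025 0.001 0 0 -0.01" --pt "0 -0.11 0.021 0.001 0 0 -0.01" --pt "0 -0.111 0.018 0 0 0 -0.01" --pt "0 -0.111 0.014 0.001 0 0 -0.01" --pt "0 -0.112 0.011 0 0 0 -0.01" --pt "0 -0.112 0.007 0.001 0 0 -0.01" --pt "0 -0.112 0.003 0 0 0 -0.01" --pt "0 -0.113 0 0.001 0 0 -0.01" --pt "0 -0.112 -0.004 0 0 0 -0.01" --pt "0 0 0 0 0 0 0"

```text
clock: 7.35
ee_pos: [0.5893, -0.3047, 0.158]
eef_rot: [0.629, 0.777, -0.0, 0.0]
contact_force: [0.3, 0.2, -0.6]
finger_gap: 0.0857
grip_force: 0.0
```

move_arm --pt "0 0 0 0 0 0 0" --pt "0 0 0 0 0 0 0"

```text
clock: 7.55
ee_pos: [0.5889, -0.3, 0.1588]
eef_rot: [0.628, 0.778, -0.0, -0.0]
contact_force: [-1.0, 0.2, -0.6]
finger_gap: 0.0855
grip_force: 0.0
```

```bash
python3 -c "
from h import *
s,im=snap('wrist','w3');print(s['ee_pos'],s['eef_rot'])
cv2.imwrite('pics/c5.png',cv2.resize(im[60:320,180:500],None,fx=2.3,fy=2.3,interpolation=cv2.INTER_CUBIC))"
```

```text
[ 0.58892319 -0.30002142  0.15876893] [ 6.28368638e-01  7.77915582e-01 -3.77860314e-05 -4.47670724e-04]
```

View pics/c5.png

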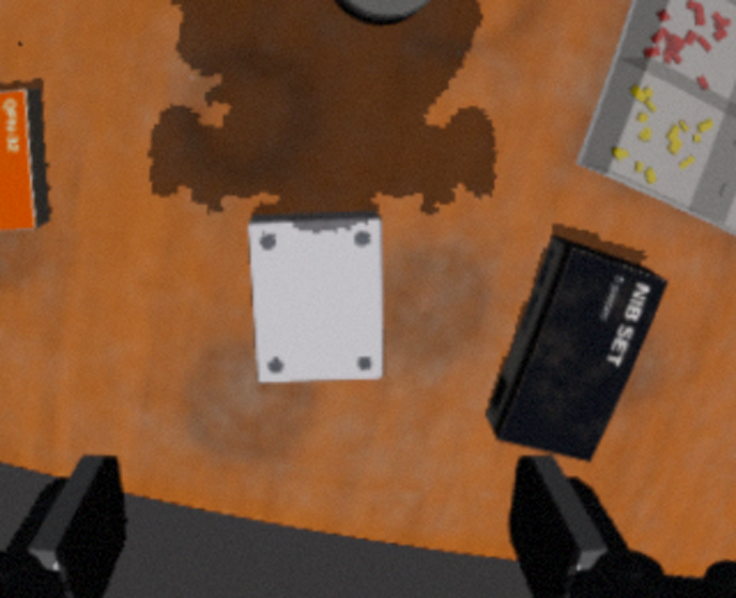

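The short cover's corners are (249,223), (380,218), (382,378) and (260,382). The big carton's nearest top corners are at about (560,240) and (500,440), so I need to check finger clearance.

```bash
python3 -c "
from h import *
s=manip.sense()
C=lambda L:np.array([180,60])+(np.array(L)+.5)/2.3-.5
c,a,l=rect(wrist(C([(249,223),(380,218),(382,378),(260,382)]),.02,s));print(c,a,l)
print(wrist(C([(567,240),(500,438)]),.026,s).round(3))
psi=a-90
plan([((*c,.04),psi,4,0),((*c,.004),psi,3,0)])"
```

```text
[ 0.5895 -0.3031] 104.4 [0.053 0.07  0.053 0.069]
[[ 0.683 -0.253  0.026]
 [ 0.682 -0.346  0.026]]
[[0.0,-0.003,-0.0,0.099,-0.0,-0.0,-0.003],[0.0,-0.003,-0.0,0.099,-0.0,-0.0,-0.003],[0.0,-0.003,-0.0,0.099,-0.0,-0.0,-0.003],[0.0,-0.002,-0.001,0.1,-0.0,-0.0,-0.003],[0.0,-0.0,0.0,0.04,-0.0,-0.0,-0.0],[0.0,-0.0,0.0,0.04,-0.0,-0.0,-0.0],[0.0,-0.0,0.0,0.04,-0.0,-0.0,-0.0]]
```

move_arm --pt "0 -0.003 0 0.099 0 0 -0.003" --pt "0 -0.003 0 0.099 0 0 -0.003" --pt "0 -0.003 0 0.099 0 0 -0.003" --pt "0 -0.002 0 0.1 0 0 -0.003" --pt "0 0 0 0.04 0 0 0" --pt "0 0 0 0.04 0 0 0" --pt "0 0 0 0.04 0 0 0" --pt "0 0 0 0 0 0 0" --pt "1 0 0 0 0 0 0" --pt "1 0 0 0 0 0 0" --pt "1 0 0 0 0 0 0" --pt "1 0 0 0 0 0 0"

```text
clock: 8.8
ee_pos: [0.5907, -0.3045, 0.0054]
eef_rot: [0.614, 0.79, 0.0, 0.001]
contact_force: [-1.3, 1.1, 5.6]
finger_gap: 0.0524
grip_force: 63.5
```

move_arm --pt "1 0 0 0 0 0 0" --pt "1 0 0 0 0 0 0" --pt "1 0 0 0 0 0 0"

```text
clock: 9.1
ee_pos: [0.5907, -0.3046, 0.0054]
eef_rot: [0.614, 0.79, 0.0, 0.001]
contact_force: [-1.0, 0.7, 6.8]
finger_gap: 0.0524
grip_force: 63.5
```

```bash
python3 -c "
from h import *
s=manip.sense();p=s['ee_pos']
plan([((p[0],p[1],.15),14.4,4,1),((.45,0.05,.15),9,12,1),((.5374,.3349,.12),4,11,1)])"
```

```text
[[1.0,-0.0,0.0,-0.12,0.0,0.0,-0.0],[1.0,-0.0,0.0,-0.121,0.0,0.0,-0.0],[1.0,-0.0,0.0,-0.12,0.0,0.0,-0.0],[1.0,-0.001,0.001,-0.121,0.0,0.0,-0.0],[1.0,0.105,-0.014,-0.0,0.0,0.0,0.002],[1.0,0.105,-0.014,-0.0,0.0,0.0,0.002],[1.0,0.105,-0.015,-0.0,0.0,0.0,0.002],[1.0,0.105,-0.016,-0.0,0.0,0.0,0.002],[1.0,0.105,-0.016,-0.0,0.0,0.0,0.002],[1.0,0.105,-0.017,-0.0,0.0,0.0,0.002],[1.0,0.104,-0.017,-0.0,0.0,0.0,0.002],[1.0,0.104,-0.018,-0.0,0.0,0.0,0.002]]
[[1.0,0.104,-0.019,-0.001,0.0,0.0,0.002],[1.0,0.104,-0.019,-0.0,0.0,0.0,0.002],[1.0,0.104,-0.02,-0.001,0.0,0.0,0.002],[1.0,0.105,-0.021,-0.0,0.0,0.0,0.002],[1.0,0.08,0.041,0.009,0.0,0.0,0.003],[1.0,0.081,0.04,0.009,0.0,0.0,0.003],[1.0,0.081,0.039,0.009,0.0,0.0,0.003],[1.0,0.082,0.039,0.009,0.0,0.0,0.003],[1.0,0.082,0.038,0.009,0.0,0.0,0.003],[1.0,0.082,0.037,0.009,0.0,0.0,0.003],[1.0,0.083,0.036,0.009,0.0,0.0,0.003],[1.0,0.083,0.036,0.009,0.0,0.0,0.003]]
[[1.0,0.083,0.035,0.009,0.0,0.0,0.003],[1.0,0.084,0.034,0.009,0.0,0.0,0.003],[1.0,0.084,0.033,0.009,0.0,0.0,0.003]]
```

move_arm --pt "1 0 0 -0.12 0 0 0" --pt "1 0 0 -0.121 0 0 0" --pt "1 0 0 -0.12 0 0 0" --pt "1 0 0 -0.121 0 0 0" --pt "1 0.105 -0.014 0 0 0 0.002" --pt "1 0.105 -0.014 0 0 0 0.002" --pt "1 0.105 -0.015 0 0 0 0.002" --pt "1 0.105 -0.016 0 0 0 0.002" --pt "1 0.105 -0.016 0 0 0 0.002" --pt "1 0.105 -0.017 0 0 0 0.002" --pt "1 0.104 -0.017 0 0 0 0.002" --pt "1 0.104 -0.018 0 0 0 0.002"

```text
clock: 10.3
ee_pos: [0.4956, -0.0667, 0.149]
eef_rot: [0.634, 0.774, 0.0, 0.0]
contact_force: [0.3, -0.0, -0.6]
finger_gap: 0.0524
grip_force: 63.4
```

move_arm --pt "1 0.104 -0.019 0 0 0 0.002" --pt "1 0.104 -0.019 0 0 0 0.002" --pt "1 0.104 -0.02 0 0 0 0.002" --pt "1 0.105 -0.021 0 0 0 0.002" --pt "1 0.08 0.041 0.009 0 0 0.003" --pt "1 0.081 0.04 0.009 0 0 0.003" --pt "1 0.081 0.039 0.009 0 0 0.003" --pt "1 0.082 0.039 0.009 0 0 0.003" --pt "1 0.082 0.038 0.009 0 0 0.003" --pt "1 0.082 0.037 0.009 0 0 0.003" --pt "1 0.083 0.036 0.009 0 0 0.003" --pt "1 0 0 0 0 0 0"

```text
clock: 11.5
ee_pos: [0.5054, 0.2346, 0.1295]
eef_rot: [0.667, 0.745, 0.001, 0.0]
contact_force: [-0.4, 0.2, -1.2]
finger_gap: 0.0524
grip_force: 63.4
```

move_arm --pt "1 0 0 0 0 0 0" --pt "1 0 0 0 0 0 0"

```text
clock: 11.7
ee_pos: [0.5041, 0.2312, 0.1298]
eef_rot: [0.668, 0.744, -0.0, 0.0]
contact_force: [-0.0, -0.9, -2.3]
finger_gap: 0.052
grip_force: 63.4
```

```bash
python3 -c "
from h import *
s,im=snap('wrist','w4');print(s['ee_pos'],s['eef_rot'])
cv2.imwrite('pics/c6.png',cv2.resize(im[0:260,180:460],None,fx=2.3,fy=2.3,interpolation=cv2.INTER_CUBIC))"
```

```text
[0.50414544 0.23116988 0.12979991] [ 6.67965495e-01  7.44192215e-01 -2.02426039e-04  5.21142492e-05]
```

View pics/c6.png

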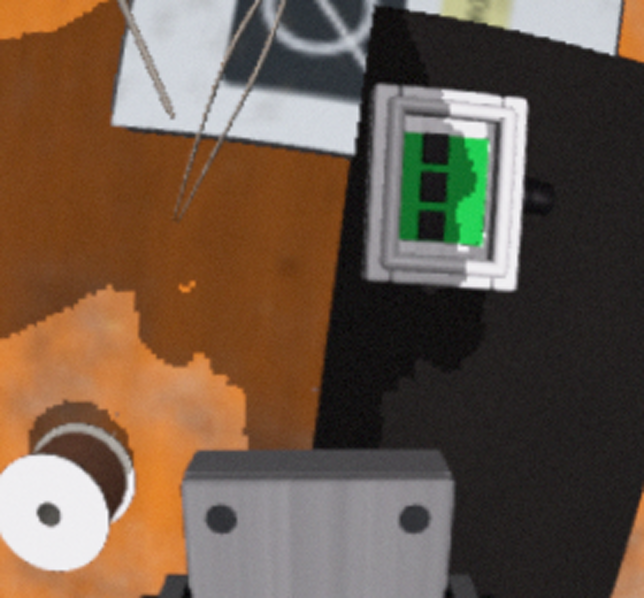

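```bash
python3 -c "
from h import *
s=manip.sense()
C=lambda L:np.array([180,0])+(np.array(L)+.5)/2.3-.5
print(rect(wrist(C([(377,84),(527,98),(517,291),(364,278)]),.025,s)))
print(rect(wrist(C([(387,84),(527,98),(517,291),(380,278)]),.025,s)))
print(rect(wrist(C([(403,97),(503,107),(496,277),(385,266)]),.030,s)))
im=cv2.imread('pics/w4.png')
cv2.imwrite('pics/c7.png',cv2.resize(im[30:132,330:420],None,fx=5.5,fy=5.5,interpolation=cv2.INTER_CUBIC))
"
```

```text
(array([0.5379, 0.3342]), 93.5, array([0.053, 0.07 , 0.055, 0.068]))
(array([0.5401, 0.3345]), 94.4, array([0.049, 0.07 , 0.049, 0.068]))
(array([0.5369, 0.3339]), 92.7, array([0.034, 0.06 , 0.039, 0.059]))
```

View pics/c7.png

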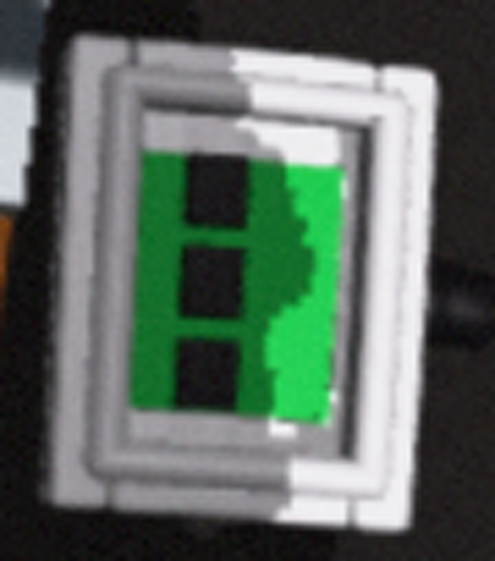

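```bash
python3 -c "
from h import *
s=manip.sense();Q=R.from_quat(s['eef_rot'])
C=lambda L:np.array([330,30])+(np.array(L)+.5)/5.5-.5
c,a,l=rect(wrist(C([(72,38),(437,70),(410,530),(47,502)]),.025,s));print(c,a,l)
D=lambda L:np.array([180,0])+(np.array(L)+.5)/2.3-.5
p=wrist(D([(183,479),(453,479)]),.1444,s);t=Q.inv().apply(p-s['ee_pos'])*1000;print(t.round(1))
psi=a-90
plan([((.539,.333,.06),psi,5,1),((.539,.333,.06),psi,2,1)])"
```

```text
[0.5377 0.3341] 93.6 [0.054 0.069 0.054 0.068]
[[ 36.4 -26.3 -14.5]
 [ 36.4  26.  -14.5]]
[[1.0,0.065,0.03,0.047,-0.0,0.0,0.003],[1.0,0.065,0.03,0.046,-0.0,0.0,0.003],[1.0,0.066,0.029,0.047,-0.0,0.0,0.003],[1.0,0.066,0.029,0.046,-0.0,0.0,0.003],[1.0,0.066,0.028,0.047,-0.0,0.0,0.003],[1.0,0.0,-0.0,-0.0,-0.0,0.0,-0.0],[1.0,0.0,-0.0,-0.0,-0.0,0.0,-0.0]]
```

move_arm --pt "1 0.065 0.03 0.047 0 0 0.003" --pt "1 0.065 0.03 0.046 0 0 0.003" --pt "1 0.066 0.029 0.047 0 0 0.003" --pt "1 0.066 0.029 0.046 0 0 0.003" --pt "1 0.066 0.028 0.047 0 0 0.003" --pt "1 0 0 0 0 0 0" --pt "1 0 0 0 0 0 0" --pt "1 0 0 0 0 0 0"

```text
clock: 12.55
ee_pos: [0.5394, 0.3329, 0.0604]
eef_rot: [0.685, 0.728, 0.0, 0.0]
contact_force: [0.2, 1.2, -0.7]
finger_gap: 0.0528
grip_force: 63.4
```

```bash
python3 -c "
from h import *
s=manip.sense();print(s['ee_pos'])
plan([((.5387,.333,.042),3.6,1,1),((.5387,.333,.031),3.6,3,1)])"
```

```text
[0.53939366 0.33285201 0.0603621 ]
[[1.0,0.001,-0.002,0.061,0.0,0.0,-0.001],[1.0,-0.0,-0.0,0.012,0.0,0.0,0.0],[1.0,-0.0,-0.0,0.012,0.0,0.0,0.0],[1.0,-0.0,-0.0,0.013,0.0,0.0,0.0]]
```

move_arm --pt "1 0.001 -0.002 0.061 0 0 -0.001" --pt "1 0 0 0.012 0 0 0" --pt "1 0 0 0.012 0 0 0" --pt "1 0 0 0.012 0 0 0" --pt "1 0 0 0 0 0 0"

```text
clock: 13.05
ee_pos: [0.5387, 0.3339, 0.0306]
eef_rot: [0.684, 0.729, -0.0, 0.0]
contact_force: [-0.4, -0.2, -0.4]
finger_gap: 0.0525
grip_force: 63.4
```

move_arm --pt "1 0 0 0.005 0 0 0" --pt "1 0 0 0.004 0 0 0" --pt "1 0 0 0 0 0 0"

```text
clock: 13.35
ee_pos: [0.5389, 0.3341, 0.0303]
eef_rot: [0.684, 0.729, 0.001, 0.0]
contact_force: [-5.5, -4.8, 17.8]
finger_gap: 0.0525
grip_force: 65.4
```

move_arm --pt "1 0 0 -0.006 0 0 0" --pt "0 0 0 0 0 0 0" --pt "0 0 0 0 0 0 0" --pt "0 0 0 0 0 0 0" --pt "0 0 0 0 0 0 0" --pt "0 0 0 -0.08 0 0 0" --pt "0 0 0 -0.12 0 0 0" --pt "0 0 0 -0.12 0 0 0" --pt "0 0 0 -0.08 0 0 0"

```text
clock: 14.25
ee_pos: [0.5393, 0.3344, 0.1522]
eef_rot: [0.684, 0.729, 0.001, 0.0]
contact_force: [2.0, -0.4, -0.4]
finger_gap: 0.0851
grip_force: 0.0
```

```bash
python3 -c "
from h import *
plan([((.5856,-.162,.14),45,14,0)])"
```

```text
[[0.0,-0.119,0.003,0.003,0.0,-0.0,-0.016],[0.0,-0.119,-0.002,0.003,0.0,-0.0,-0.016],[0.0,-0.118,-0.008,0.003,0.0,-0.0,-0.016],[0.0,-0.118,-0.014,0.003,0.0,-0.0,-0.016],[0.0,-0.117,-0.02,0.003,0.0,-0.0,-0.016],[0.0,-0.116,-0.026,0.003,0.0,-0.0,-0.016],[0.0,-0.114,-0.032,0.003,0.0,-0.0,-0.016],[0.0,-0.112,-0.038,0.003,0.0,-0.0,-0.016],[0.0,-0.111,-0.043,0.002,0.0,-0.0,-0.016],[0.0,-0.108,-0.049,0.003,0.0,-0.0,-0.016],[0.0,-0.106,-0.054,0.002,0.0,-0.0,-0.016],[0.0,-0.103,-0.06,0.003,0.0,-0.0,-0.016]]
[[0.0,-0.099,-0.065,0.002,0.0,-0.0,-0.016],[0.0,-0.096,-0.069,0.003,0.0,-0.0,-0.016]]
```

move_arm --pt "0 -0.119 0.003 0.003 0 0 -0.016" --pt "0 -0.119 -0.002 0.003 0 0 -0.016" --pt "0 -0.118 -0.008 0.003 0 0 -0.016" --pt "0 -0.118 -0.014 0.003 0 0 -0.016" --pt "0 -0.117 -0.02 0.003 0 0 -0.016" --pt "0 -0.116 -0.026 0.003 0 0 -0.016" --pt "0 -0.114 -0.032 0.003 0 0 -0.016" --pt "0 -0.112 -0.038 0.003 0 0 -0.016" --pt "0 -0.111 -0.043 0.002 0 0 -0.016" --pt "0 -0.108 -0.049 0.003 0 0 -0.016" --pt "0 -0.106 -0.054 0.002 0 0 -0.016" --pt "0 -0.103 -0.06 0.003 0 0 -0.016"

```text
clock: 15.45
ee_pos: [0.5787, -0.0931, 0.1394]
eef_rot: [0.436, 0.9, -0.0, 0.0]
contact_force: [-0.5, 0.7, 0.2]
finger_gap: 0.0851
grip_force: 0.0
```

move_arm --pt "0 -0.099 -0.065 0.002 0 0 -0.016" --pt "0 -0.096 -0.069 0.003 0 0 -0.016" --pt "0 0 0 0 0 0 0" --pt "0 0 0 0 0 0 0" --pt "0 0 0 0 0 0 0"

```text
clock: 15.95
ee_pos: [0.5849, -0.1615, 0.1379]
eef_rot: [0.391, 0.92, 0.0, -0.0]
contact_force: [-0.7, 0.5, -0.2]
finger_gap: 0.0855
grip_force: 0.0
```

```bash
python3 -c "
from h import *
s,im=snap('wrist','w5');print(s['ee_pos'],s['eef_rot'])
cv2.imwrite('pics/c8.png',cv2.resize(im,None,fx=1.25,fy=1.25))
p=s['ee_pos'];plan([((.5856,-.162,.04),45,3,0),((.5856,-.162,.007),45,2,0)])"
```

```text
[ 0.58494457 -0.1614707   0.13789189] [ 3.90821526e-01  9.20466428e-01  6.38402893e-05 -2.93693569e-04]
[[0.0,-0.001,-0.0,0.109,-0.0,-0.0,-0.002],[0.0,-0.001,-0.0,0.109,-0.0,-0.0,-0.002],[0.0,-0.001,-0.001,0.109,-0.0,-0.0,-0.002],[0.0,-0.0,0.0,0.055,-0.0,-0.0,0.0],[0.0,-0.0,0.0,0.055,-0.0,-0.0,0.0]]
```

View pics/c8.png

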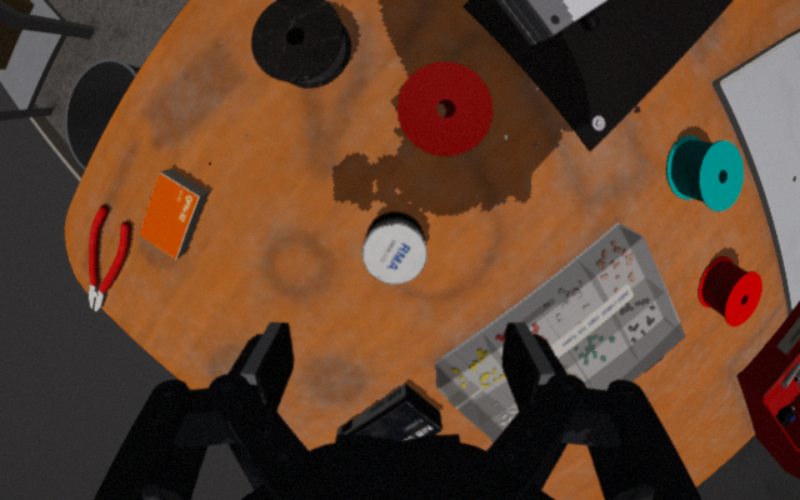

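The jar's lid centre is at view (394,248). The reel's top flange is centred at about (294,40). The carton's orange top has corners (163,174), (201,192), (178,257) and (141,226).

```bash
python3 -c "
from h import *
s=manip.sense();C=lambda L:np.array(L)/1.25
print(wrist(C([(394,248)]),.036,s),wrist(C([(294,40)]),.046,s))
print(rect(wrist(C([(163,174),(201,192),(178,257),(141,226)]),.018,s)))"
```

```text
[[ 0.58218509 -0.1611071   0.036     ]] [[ 0.44454948 -0.10512911  0.046     ]]
(array([ 0.4388, -0.2673]), 100.8, array([0.037, 0.06 , 0.043, 0.051]))
```

move_arm --pt "0 -0.001 -0.001 0.109 0 0 -0.002" --pt "0 0 -0.001 0.109 0 0 -0.002" --pt "0 0 -0.001 0.109 0 0 -0.002" --pt "0 0 0 0.055 0 0 0" --pt "0 0 0 0.055 0 0 0" --pt "0 0 0 0 0 0 0" --pt "1 0 0 0 0 0 0" --pt "1 0 0 0 0 0 0" --pt "1 0 0 0 0 0 0" --pt "1 0 0 0 0 0 0" --pt "1 0 0 0 0 0 0" --pt "1 0 0 0 0 0 0"

```text
clock: 17.2
ee_pos: [0.5855, -0.1632, 0.0085]
eef_rot: [0.382, 0.924, 0.0, 0.001]
contact_force: [0.0, 1.3, 5.4]
finger_gap: 0.042
grip_force: 60.6
```

move_arm --pt "1 0 0 0 0 0 0" --pt "1 0 0 -0.08 0 0 0" --pt "1 0 0 -0.12 0 0 0" --pt "1 0 0 -0.1 0 0 0"

```text
clock: 17.6
ee_pos: [0.5848, -0.1632, 0.099]
eef_rot: [0.382, 0.924, 0.0, 0.0]
contact_force: [1.0, -0.4, -1.0]
finger_gap: 0.0417
grip_force: 61.1
```

```bash
python3 -c "
from h import *
plan([((.6075,.1987,.10),85,12,1),((.6075,.1987,.03),89,3,1)])"
```

```text
[[1.0,0.067,0.076,-0.0,0.0,0.0,-0.018],[1.0,0.062,0.079,-0.0,0.0,0.0,-0.018],[1.0,0.058,0.083,-0.0,0.0,0.0,-0.018],[1.0,0.053,0.086,-0.0,0.0,0.0,-0.018],[1.0,0.048,0.089,-0.0,0.0,0.0,-0.018],[1.0,0.043,0.091,-0.001,0.0,0.0,-0.018],[1.0,0.037,0.093,-0.0,0.0,0.0,-0.018],[1.0,0.032,0.095,-0.001,0.0,0.0,-0.018],[1.0,0.027,0.097,-0.0,0.0,0.0,-0.018],[1.0,0.021,0.098,-0.001,0.0,0.0,-0.018],[1.0,0.016,0.1,-0.0,0.0,0.0,-0.018],[1.0,0.01,0.1,-0.001,0.0,0.0,-0.018]]
[[1.0,-0.0,-0.0,0.078,-0.0,0.0,-0.009],[1.0,-0.0,-0.0,0.078,-0.0,0.0,-0.009],[1.0,-0.0,-0.0,0.078,-0.0,0.0,-0.009]]
```

move_arm --pt "1 0.067 0.076 0 0 0 -0.018" --pt "1 0.062 0.079 0 0 0 -0.018" --pt "1 0.058 0.083 0 0 0 -0.018" --pt "1 0.053 0.086 0 0 0 -0.018" --pt "1 0.048 0.089 0 0 0 -0.018" --pt "1 0.043 0.091 0 0 0 -0.018" --pt "1 0.037 0.093 0 0 0 -0.018" --pt "1 0.032 0.095 0 0 0 -0.018" --pt "1 0.027 0.097 0 0 0 -0.018" --pt "1 0.021 0.098 0 0 0 -0.018" --pt "1 0.016 0.1 0 0 0 -0.018" --pt "1 0.01 0.1 0 0 0 -0.018"

```text
clock: 18.8
ee_pos: [0.6074, 0.2001, 0.0977]
eef_rot: [0.052, 0.999, 0.0, 0.0]
contact_force: [0.2, 0.1, -0.6]
finger_gap: 0.0417
grip_force: 61.1
```

move_arm --pt "1 0 0 0 0 0 0" --pt "1 0 0 0 0 0 0"

```text
clock: 19.0
ee_pos: [0.6071, 0.1993, 0.0972]
eef_rot: [0.052, 0.999, -0.0, 0.0]
contact_force: [-1.0, 0.2, -2.2]
finger_gap: 0.0421
grip_force: 61.1
```

```bash
python3 -c "
from h import *
plan([((.609,.1987,.03),89,3,1),((.609,.1987,.012),89,2,1)])"
```

```text
[[1.0,-0.002,-0.0,0.075,-0.0,0.0,-0.009],[1.0,-0.002,-0.001,0.075,-0.0,0.0,-0.009],[1.0,-0.002,-0.0,0.074,-0.0,0.0,-0.009],[1.0,-0.0,-0.0,0.03,-0.0,0.0,-0.0],[1.0,-0.0,-0.0,0.03,-0.0,0.0,-0.0]]
```

Lower, release and rise, then on to the reel.

move_arm --pt "1 -0.002 0 0.075 0 0 -0.009" --pt "1 -0.002 0 0.075 0 0 -0.009" --pt "1 -0.002 0 0.074 0 0 -0.009" --pt "1 0 0 0.03 0 0 0" --pt "1 0 0 0.03 0 0 0" --pt "1 0 0 0 0 0 0" --pt "0 0 0 0 0 0 0" --pt "0 0 0 0 0 0 0" --pt "0 0 0 0 0 0 0" --pt "0 0 0 0 0 0 0" --pt "0 0 0 -0.08 0 0 0" --pt "0 0 0 -0.12 0 0 0"

```text
clock: 20.2
ee_pos: [0.6075, 0.1982, 0.0703]
eef_rot: [0.01, 1.0, -0.001, -0.002]
contact_force: [0.6, -0.1, -0.4]
finger_gap: 0.0855
grip_force: 0.0
```

move_arm --pt "0 0 0 -0.12 0 0 0" --pt "0 0 0 -0.12 0 0 0" --pt "0 0 0 0 0 0 0"

```text
clock: 20.5
ee_pos: [0.6116, 0.1995, 0.1493]
eef_rot: [0.01, 1.0, 0.001, 0.004]
contact_force: [0.4, 0.4, -0.7]
finger_gap: 0.0853
grip_force: 0.0
```

```bash
python3 -c "
from h import *
s,im=snap('wrist','w6');print(s['ee_pos'])
plan([((.444,-.098,.16),80,10,0)])"
```

```text
[0.6115573  0.19951651 0.14926472]
[[0.0,0.053,-0.1,-0.005,0.0,0.0,0.005],[0.0,0.052,-0.101,-0.005,0.0,0.0,0.005],[0.0,0.05,-0.102,-0.005,0.0,0.0,0.005],[0.0,0.049,-0.103,-0.005,0.0,0.0,0.005],[0.0,0.047,-0.103,-0.005,0.0,0.0,0.005],[0.0,0.045,-0.104,-0.005,0.0,0.0,0.005],[0.0,0.044,-0.105,-0.005,0.0,0.0,0.005],[0.0,0.042,-0.105,-0.005,0.0,0.0,0.005],[0.0,0.041,-0.106,-0.004,0.0,0.0,0.005],[0.0,0.039,-0.107,-0.005,0.0,0.0,0.005]]
```

move_arm --pt "0 0.053 -0.1 -0.005 0 0 0.005" --pt "0 0.052 -0.101 -0.005 0 0 0.005" --pt "0 0.05 -0.102 -0.005 0 0 0.005" --pt "0 0.049 -0.103 -0.005 0 0 0.005" --pt "0 0.047 -0.103 -0.005 0 0 0.005" --pt "0 0.045 -0.104 -0.005 0 0 0.005" --pt "0 0.044 -0.105 -0.005 0 0 0.005" --pt "0 0.042 -0.105 -0.005 0 0 0.005" --pt "0 0.041 -0.106 -0.004 0 0 0.005" --pt "0 0.039 -0.107 -0.005 0 0 0.005" --pt "0 0 0 0 0 0 0" --pt "0 0 0 0 0 0 0"

```text
clock: 21.75
ee_pos: [0.4419, -0.0989, 0.1578]
eef_rot: [0.09, 0.996, 0.0, -0.0]
contact_force: [0.9, 0.6, -0.2]
finger_gap: 0.0851
grip_force: 0.0
```

```bash
python3 -c "
from h import *
s,im=snap('wrist','w7');print(s['ee_pos'],s['eef_rot'])
hsv=cv2.cvtColor(im,cv2.COLOR_BGR2HSV)
cs=cv2.HoughCircles(cv2.medianBlur(cv2.cvtColor(im,cv2.COLOR_BGR2GRAY),5),cv2.HOUGH_GRADIENT,1,20,param1=80,param2=22,minRadius=20,maxRadius=60)
for c in (cs[0][:10] if cs is not None else []): print(c,wrist([c[:2]],.046,s).round(4))
cv2.imwrite('pics/c9.png',im[60:320,160:480])
"
```

```text
[ 0.44188227 -0.09886291  0.15782597] [ 8.96483288e-02  9.95973388e-01  1.12777987e-04 -4.17823079e-04]
[312.5 194.5  33.8] [[ 0.4391 -0.1024  0.046 ]]
[357.5 273.5  34.1] [[ 0.5255 -0.0745  0.046 ]]
[573.5 116.5  22.9] [[0.402  0.1817 0.046 ]]
[128.5 217.5  51.7] [[ 0.4287 -0.2916  0.046 ]]
[ 95.5 164.5  30.8] [[ 0.3671 -0.3134  0.046 ]]
[468.5 244.5  56. ] [[0.5182 0.0414 0.046 ]]
[129.5  22.5  34. ] [[ 0.2457 -0.2372  0.046 ]]
[120.5   1.5  56. ] [[ 0.2193 -0.2449  0.046 ]]
[590.5 295.5  42.7] [[0.6632 0.2702 0.046 ]]
[573.5 284.5  23. ] [[0.625 0.219 0.046]]
```

View pics/c9.png

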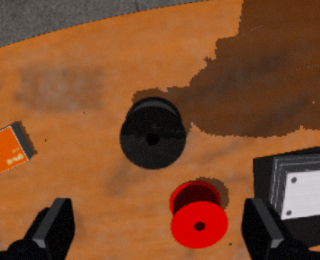

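The reel's flange is centred at about (313,197) in the full picture, with the hole at (312,199). The red decoy is at (358,283), and clear of the grasp.

```bash
python3 -c "
from h import *
plan([((.442,-.1015,.06),80,4,0),((.442,-.1015,.011),80,2,0)])"
```

```text
[[0.0,-0.0,-0.003,0.082,0.0,-0.0,-0.0],[0.0,-0.0,-0.003,0.081,0.0,-0.0,-0.0],[0.0,-0.0,-0.002,0.082,0.0,-0.0,-0.0],[0.0,-0.001,-0.003,0.081,0.0,-0.0,-0.0],[0.0,-0.0,0.0,0.082,0.0,-0.0,-0.001],[0.0,-0.0,0.0,0.082,0.0,-0.0,-0.001]]
```

move_arm --pt "0 0 -0.003 0.082 0 0 0" --pt "0 0 -0.003 0.081 0 0 0" --pt "0 0 -0.002 0.082 0 0 0" --pt "0 0 -0.003 0.081 0 0 0" --pt "0 0 0 0.082 0 0 0" --pt "0 0 0 0.082 0 0 0" --pt "0 0 0 0 0 0 0" --pt "1 0 0 0 0 0 0" --pt "1 0 0 0 0 0 0" --pt "1 0 0 0 0 0 0" --pt "1 0 0 0 0 0 0" --pt "1 0 0 0 0 0 0"

```text
clock: 23.0
ee_pos: [0.4429, -0.1018, 0.0129]
eef_rot: [0.089, 0.996, -0.0, 0.001]
contact_force: [-1.4, 0.3, 5.9]
finger_gap: 0.0555
grip_force: 63.9
```

move_arm --pt "1 0 0 0 0 0 0" --pt "1 0 0 0 0 0 0"

```text
clock: 23.2
ee_pos: [0.4429, -0.1018, 0.0129]
eef_rot: [0.089, 0.996, -0.0, 0.001]
contact_force: [-1.8, 0.6, 6.1]
finger_gap: 0.0557
grip_force: 63.9
```

move_arm --pt "1 0 0 -0.08 0 0 0" --pt "1 0 0 -0.12 0 0 0" --pt "1 0 0 -0.12 0 0 0" --pt "1 0 0 0 0 0 0"

```text
clock: 23.6
ee_pos: [0.4449, -0.1024, 0.1124]
eef_rot: [0.089, 0.996, -0.001, 0.004]
contact_force: [1.2, -0.7, -2.6]
finger_gap: 0.0559
grip_force: 64.9
```

```bash
python3 -c "
from h import *
plan([((.45,.10,.11),84,6,1),((.5355,.1995,.11),89,5,1),((.5355,.1995,.045),89,3,1)])"
```

```text
[[1.0,0.017,0.111,0.001,-0.0,0.0,-0.004],[1.0,0.016,0.111,0.001,-0.0,0.0,-0.004],[1.0,0.014,0.112,0.001,-0.0,0.0,-0.004],[1.0,0.013,0.112,0.001,-0.0,0.0,-0.004],[1.0,0.012,0.112,0.001,-0.0,0.0,-0.004],[1.0,0.01,0.112,0.002,-0.0,0.0,-0.004],[1.0,-0.05,0.072,0.0,-0.0,0.001,-0.005],[1.0,-0.051,0.071,0.0,-0.0,0.001,-0.005],[1.0,-0.052,0.07,0.0,-0.0,0.001,-0.005],[1.0,-0.053,0.069,-0.0,-0.0,0.001,-0.005],[1.0,-0.055,0.069,-0.0,-0.0,0.001,-0.005],[1.0,-0.001,-0.0,0.072,-0.0,-0.001,-0.001]]
[[1.0,-0.0,-0.0,0.072,-0.0,-0.001,-0.001],[1.0,0.0,-0.0,0.072,-0.0,-0.001,-0.001]]
```

move_arm --pt "1 0.017 0.111 0.001 0 0 -0.004" --pt "1 0.016 0.111 0.001 0 0 -0.004" --pt "1 0.014 0.112 0.001 0 0 -0.004" --pt "1 0.013 0.112 0.001 0 0 -0.004" --pt "1 0.012 0.112 0.001 0 0 -0.004" --pt "1 0.01 0.112 0.001 0 0 -0.004" --pt "1 -0.05 0.072 0 0 0 -0.005" --pt "1 -0.051 0.071 0 0 0 -0.005" --pt "1 -0.052 0.07 0 0 0 -0.005" --pt "1 -0.053 0.069 0 0 0 -0.005" --pt "1 -0.055 0.069 0 0 0 -0.005" --pt "1 0 0 0 0 0 0"

```text
clock: 24.8
ee_pos: [0.5344, 0.2026, 0.1052]
eef_rot: [0.011, 1.0, 0.001, 0.001]
contact_force: [-0.4, 0.9, -2.3]
finger_gap: 0.0559
grip_force: 64.9
```

move_arm --pt "1 0 0 0 0 0 0" --pt "1 0 0 0 0 0 0"

```text
clock: 25.0
ee_pos: [0.5316, 0.1997, 0.1053]
eef_rot: [0.012, 1.0, -0.0, -0.001]
contact_force: [0.5, -0.4, -0.9]
finger_gap: 0.0555
grip_force: 64.9
```

```bash
python3 -c "
from h import *
print(manip.sense()['ee_pos'])
plan([((.536,.1995,.045),89,3,1),((.536,.1995,.0165),89,3,1)])"
```

```text
[0.5316107  0.19968232 0.1053056 ]
[[1.0,-0.005,-0.0,0.067,-0.0,-0.0,-0.001],[1.0,-0.005,-0.0,0.067,-0.0,-0.0,-0.001],[1.0,-0.005,-0.0,0.067,-0.0,-0.0,-0.001],[1.0,0.0,-0.0,0.032,-0.0,-0.0,0.0],[1.0,0.0,-0.0,0.032,-0.0,-0.0,0.0],[1.0,0.0,-0.0,0.031,-0.0,-0.0,0.0]]
```

move_arm --pt "1 -0.005 0 0.067 0 0 -0.001" --pt "1 -0.005 0 0.067 0 0 -0.001" --pt "1 -0.005 0 0.067 0 0 -0.001" --pt "1 0 0 0.032 0 0 0" --pt "1 0 0 0.032 0 0 0" --pt "1 0 0 0.031 0 0 0" --pt "1 0 0 0 0 0 0" --pt "0 0 0 0 0 0 0" --pt "0 0 0 0 0 0 0" --pt "0 0 0 0 0 0 0" --pt "0 0 0 0 0 0 0" --pt "0 0 0 -0.06 0 0 0"

```text
clock: 26.2
ee_pos: [0.5356, 0.1997, 0.0333]
eef_rot: [0.007, 1.0, -0.001, -0.002]
contact_force: [0.8, 0.9, 0.7]
finger_gap: 0.0854
grip_force: 0.0
```

move_arm --pt "0 0 0 -0.12 0 0 0" --pt "0 0 0 -0.12 0 0 0" --pt "0 0 0 -0.12 0 0 0" --pt "0 0 0 -0.06 0 0 0" --pt "0 0 0 0 0 0 0"

```text
clock: 26.7
ee_pos: [0.5385, 0.2008, 0.164]
eef_rot: [0.007, 1.0, 0.001, 0.003]
contact_force: [0.2, 0.5, 0.2]
finger_gap: 0.0852
grip_force: 0.0
```

```bash
python3 -c "
from h import *
plan([((.50,-.04,.16),45,7,0),((.439,-.268,.14),10.5,7,0)])"
```

```text
[[0.0,0.017,-0.115,0.002,0.0,0.0,0.035],[0.0,0.004,-0.116,0.002,0.0,0.0,0.035],[0.0,-0.009,-0.116,0.001,0.0,0.0,0.035],[0.0,-0.021,-0.114,0.002,0.0,0.0,0.035],[0.0,-0.034,-0.111,0.001,0.0,0.0,0.035],[0.0,-0.046,-0.107,0.002,0.0,0.0,0.035],[0.0,-0.057,-0.101,0.001,0.0,0.0,0.035],[0.0,-0.056,-0.097,0.009,0.0,0.0,0.027],[0.0,-0.064,-0.092,0.009,0.0,0.0,0.027],[0.0,-0.072,-0.087,0.009,0.0,0.0,0.027],[0.0,-0.079,-0.08,0.009,0.0,0.0,0.027],[0.0,-0.085,-0.073,0.009,0.0,0.0,0.027]]
[[0.0,-0.091,-0.066,0.01,0.0,0.0,0.027],[0.0,-0.097,-0.058,0.009,0.0,0.0,0.027]]
```

move_arm --pt "0 0.017 -0.115 0.002 0 0 0.035" --pt "0 0.004 -0.116 0.002 0 0 0.035" --pt "0 -0.009 -0.116 0.001 0 0 0.035" --pt "0 -0.021 -0.114 0.002 0 0 0.035" --pt "0 -0.034 -0.111 0.001 0 0 0.035" --pt "0 -0.046 -0.107 0.002 0 0 0.035" --pt "0 -0.057 -0.101 0.001 0 0 0.035" --pt "0 -0.056 -0.097 0.009 0 0 0.027" --pt "0 -0.064 -0.092 0.009 0 0 0.027" --pt "0 -0.072 -0.087 0.009 0 0 0.027" --pt "0 -0.079 -0.08 0.009 0 0 0.027" --pt "0 -0.085 -0.073 0.009 0 0 0.027"

```text
clock: 27.9
ee_pos: [0.4538, -0.2045, 0.143]
eef_rot: [0.569, 0.822, -0.0, -0.001]
contact_force: [0.7, -0.2, -0.4]
finger_gap: 0.0854
grip_force: 0.0
```

move_arm --pt "0 -0.091 -0.066 0.01 0 0 0.027" --pt "0 -0.097 -0.058 0.009 0 0 0.027" --pt "0 0 0 0 0 0 0" --pt "0 0 0 0 0 0 0" --pt "0 0 0 0 0 0 0"

```text
clock: 28.4
ee_pos: [0.437, -0.268, 0.1378]
eef_rot: [0.635, 0.772, -0.0, -0.001]
contact_force: [0.1, 0.1, 0.4]
finger_gap: 0.0854
grip_force: 0.0
```

```bash
python3 -c "
from h import *
s,im=snap('wrist','w8');print(s['ee_pos'],s['eef_rot'])
hsv=cv2.cvtColor(im,cv2.COLOR_BGR2HSV)
m=cv2.inRange(hsv,(5,225,150),(20,255,255));m=cv2.morphologyEx(m,cv2.MORPH_CLOSE,np.ones((9,9)))
n,l,st,c=cv2.connectedComponentsWithStats(m)
for i in range(1,n):
  if st[i,4]>500:
    b=cv2.boxPoints(cv2.minAreaRect(np.argwhere(l==i)[:,::-1].astype(np.float32)));print(st[i],b.round(0).tolist(),rect(wrist(b,.018,s)))
"
```

```text
[ 0.43700033 -0.26796422  0.1378182 ] [ 6.35297725e-01  7.72267121e-01 -6.22335864e-06 -5.43373960e-04]
[ 295  167   46   62 2624] [[295.0, 167.0], [340.0, 167.0], [340.0, 228.0], [295.0, 228.0]] (array([ 0.4371, -0.272 ]), 101.0, array([0.039, 0.058, 0.042, 0.058]))
```

```bash
python3 -c "
from h import *
plan([((.437,-.2715,.04),11,3,0),((.437,-.2715,.005),11,2,0)])"
```

```text
[[0.0,-0.004,-0.001,0.109,-0.0,-0.0,0.0],[0.0,-0.004,-0.001,0.109,-0.0,-0.0,0.0],[0.0,-0.004,-0.001,0.109,-0.0,-0.0,0.0],[0.0,-0.0,-0.0,0.058,-0.0,-0.0,0.0],[0.0,-0.0,-0.0,0.058,-0.0,-0.0,0.0]]
```

move_arm --pt "0 -0.004 -0.001 0.109 0 0 0" --pt "0 -0.004 -0.001 0.109 0 0 0" --pt "0 -0.004 -0.001 0.109 0 0 0" --pt "0 0 0 0.058 0 0 0" --pt "0 0 0 0.058 0 0 0" --pt "0 0 0 0 0 0 0" --pt "1 0 0 0 0 0 0" --pt "1 0 0 0 0 0 0" --pt "1 0 0 0 0 0 0" --pt "1 0 0 0 0 0 0" --pt "1 0 0 0 0 0 0" --pt "1 0 0 0 0 0 0"

```text
clock: 29.65
ee_pos: [0.4377, -0.2727, 0.0068]
eef_rot: [0.636, 0.772, 0.0, 0.001]
contact_force: [0.0, 0.9, 7.9]
finger_gap: 0.0403
grip_force: 60.6
```

move_arm --pt "1 0 0 0 0 0 0" --pt "1 0 0 -0.08 0 0 0" --pt "1 0 0 -0.12 0 0 0" --pt "1 0 0 -0.12 0 0 0"

```text
clock: 30.05
ee_pos: [0.4367, -0.2722, 0.1029]
eef_rot: [0.636, 0.772, -0.0, -0.0]
contact_force: [-0.0, 0.1, -0.7]
finger_gap: 0.0397
grip_force: 61.1
```

```bash
python3 -c "
from h import *
plan([((.5338,.0655,.11),-8.1,11,1)])"
```

```text
[[1.0,0.095,0.048,-0.002,-0.0,-0.0,0.01],[1.0,0.096,0.046,-0.002,-0.0,-0.0,0.01],[1.0,0.098,0.042,-0.002,-0.0,-0.0,0.01],[1.0,0.099,0.039,-0.002,-0.0,-0.0,0.01],[1.0,0.1,0.036,-0.002,-0.0,-0.0,0.01],[1.0,0.101,0.033,-0.002,-0.0,-0.0,0.01],[1.0,0.102,0.03,-0.002,-0.0,-0.0,0.01],[1.0,0.103,0.027,-0.002,-0.0,-0.0,0.01],[1.0,0.104,0.024,-0.003,-0.0,-0.0,0.01],[1.0,0.105,0.02,-0.002,-0.0,-0.0,0.01],[1.0,0.105,0.017,-0.003,-0.0,-0.0,0.01]]
```

move_arm --pt "1 0.095 0.048 -0.002 0 0 0.01" --pt "1 0.096 0.046 -0.002 0 0 0.01" --pt "1 0.098 0.042 -0.002 0 0 0.01" --pt "1 0.099 0.039 -0.002 0 0 0.01" --pt "1 0.1 0.036 -0.002 0 0 0.01" --pt "1 0.101 0.033 -0.002 0 0 0.01" --pt "1 0.102 0.03 -0.002 0 0 0.01" --pt "1 0.103 0.027 -0.002 0 0 0.01" --pt "1 0.104 0.024 -0.003 0 0 0.01" --pt "1 0.105 0.02 -0.002 0 0 0.01" --pt "1 0.105 0.017 -0.003 0 0 0.01" --pt "1 0 0 0 0 0 0"

```text
clock: 31.25
ee_pos: [0.5354, 0.0683, 0.1093]
eef_rot: [0.758, 0.652, 0.001, 0.0]
contact_force: [0.2, -0.0, -0.1]
finger_gap: 0.0401
grip_force: 61.2
```

move_arm --pt "1 0 0 0 0 0 0" --pt "1 0 0 0 0 0 0"

```text
clock: 31.45
ee_pos: [0.5338, 0.0646, 0.1088]
eef_rot: [0.759, 0.651, -0.0, 0.0]
contact_force: [-0.2, 0.0, -0.5]
finger_gap: 0.0401
grip_force: 61.2
```

```bash
python3 -c "
from h import *
print(manip.sense()['ee_pos'])
plan([((.5338,.0655,.065),-8.1,2,1),((.5338,.0655,.0523),-8.1,2,1)])"
```

```text
[0.53376962 0.06462825 0.10878207]
[[1.0,0.001,-0.0,0.073,-0.0,0.0,-0.002],[1.0,0.002,-0.0,0.073,-0.0,0.0,-0.002],[1.0,-0.0,-0.0,0.021,-0.0,0.0,0.0],[1.0,-0.0,-0.0,0.021,-0.0,0.0,0.0]]
```

move_arm --pt "1 0.001 0 0.073 0 0 -0.002" --pt "1 0.002 0 0.073 0 0 -0.002" --pt "1 0 0 0.021 0 0 0" --pt "1 0 0 0.021 0 0 0" --pt "1 0 0 0 0 0 0"

```text
clock: 31.95
ee_pos: [0.5343, 0.0656, 0.0525]
eef_rot: [0.755, 0.656, -0.0, 0.0]
contact_force: [1.0, 0.7, -1.1]
finger_gap: 0.0401
grip_force: 61.2
```

move_arm --pt "0 0 0 0 0 0 0" --pt "0 0 0 0 0 0 0" --pt "0 0 0 0 0 0 0" --pt "0 0 0 0 0 0 0" --pt "0 0 0 -0.06 0 0 0" --pt "0 0 0 -0.12 0 0 0" --pt "0 0 0 -0.12 0 0 0" --pt "0 0 0 -0.12 0 0 0" --pt "0 0 0 0 0 0 0" --pt "0 0 0 0 0 0 0"

```text
clock: 32.95
ee_pos: [0.5347, 0.0663, 0.1788]
eef_rot: [0.755, 0.656, 0.001, 0.001]
contact_force: [0.2, 0.4, -0.2]
finger_gap: 0.0852
grip_force: 0.0
```

```bash
python3 -c "
from h import *
plan([((.42,-.1,.2),-8,6,0)])"
```

```text
[[0.0,-0.1,-0.05,-0.012,0.0,-0.0,-0.0],[0.0,-0.1,-0.05,-0.012,0.0,-0.0,-0.0],[0.0,-0.101,-0.05,-0.012,0.0,-0.0,-0.0],[0.0,-0.1,-0.05,-0.012,0.0,-0.0,-0.0],[0.0,-0.101,-0.051,-0.012,0.0,-0.0,-0.0],[0.0,-0.1,-0.05,-0.011,0.0,-0.0,-0.0]]
```

Back the arm away and check the whole layout.

move_arm --pt "0 -0.1 -0.05 -0.012 0 0 0" --pt "0 -0.1 -0.05 -0.012 0 0 0" --pt "0 -0.1 -0.05 -0.012 0 0 0" --pt "0 -0.1 -0.05 -0.012 0 0 0" --pt "0 -0.1 -0.05 -0.012 0 0 0" --pt "0 -0.1 -0.05 -0.012 0 0 0" --pt "0 0 0 0 0 0 0" --pt "0 0 0 0 0 0 0"

```text
clock: 33.75
ee_pos: [0.4193, -0.0998, 0.1989]
eef_rot: [0.755, 0.655, -0.0, -0.001]
contact_force: [0.2, 0.3, -0.3]
finger_gap: 0.0851
grip_force: 0.0
```

```bash
python3 -c "
from h import *
_,t=snap('top','t9');_,d=snap('side','s9')
a=cv2.resize(t[185:290,185:335],(786,550),interpolation=cv2.INTER_CUBIC);cv2.imwrite('pics/c10.png',a)
cv2.imwrite('pics/c11.png',cv2.resize(d[195:385,290:470],None,fx=3.1,fy=3.1,interpolation=cv2.INTER_CUBIC))"
```

```text
(no output)
```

View pics/c10.png

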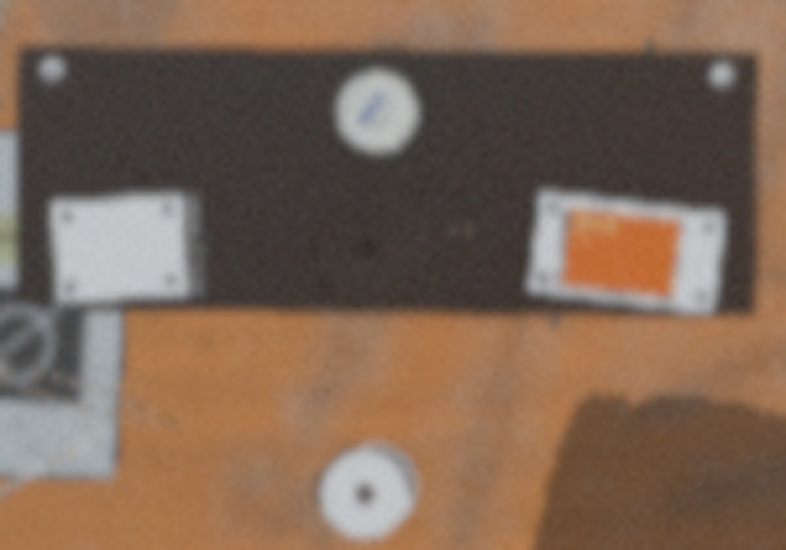

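View pics/c11.png

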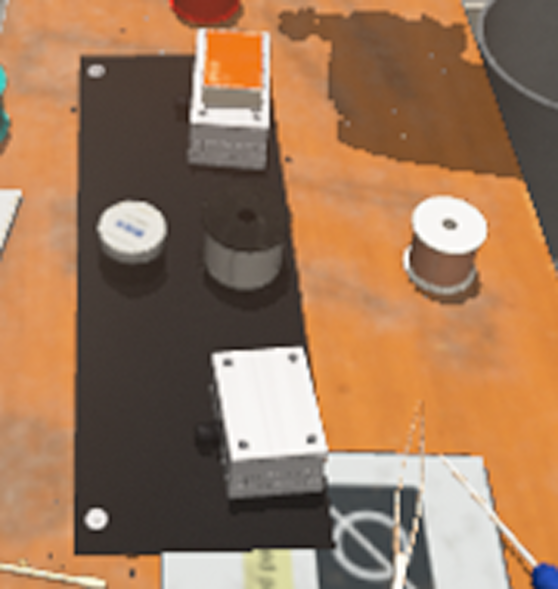

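Both covers are flush, the carton lies on the long cover, and the reel (hole at (369,248)) and jar (378,112) stand in line. A last check on the numbers:

```bash
python3 -c "
from h import *
C=lambda L:185+np.array(L)/5.24
print('box',rect(top(C([(567,209),(680,222),(674,297),(563,284)]),.063)))
print('cl',rect(top(C([(540,190),(726,210),(716,313),(528,293)]),.045)))
print('cs',rect(top(C([(50,199),(185,192),(190,297),(57,305)]),.045)))
print('reel',top(C([(369,248)]),.049),'jar',top(C([(378,112)]),.039),'cop',top(C([(366,494)]),.042))"
```

```text
box (array([0.5342, 0.065 ]), 82.9, array([0.06 , 0.04 , 0.059, 0.04 ]))
cl (array([0.5349, 0.0622]), 83.5, array([0.1  , 0.055, 0.101, 0.055]))
cs (array([0.5388, 0.333 ]), 92.7, array([0.072, 0.056, 0.071, 0.057]))
reel [[0.53783038 0.19976709 0.049     ]] jar [[0.61084682 0.19634739 0.039     ]] cop [[0.40701658 0.20227146 0.042     ]]
```

```bash
python3 -c "
from station import manip
print(manip.job_done())"
```

```text
the job is handed in; nothing more can be done
None
```

The kit is laid out and handed in at about 34 s of the 102 s: both covers are seated, and by the last camera check the carton is within 3 mm of centre, the reel about 2 mm from midway and the jar 73 mm behind it; the copper spool had not moved.

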